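Open the beam guard after closing the shutter, and hold its gate wide

TASK

The laser set-up in the open-topped beam guard on the left of the table needs looking into. Close the laser's beam shutter by pushing its yellow cap fully down, then squeeze the red tabs of the safety catch fully together (they stay in), then squeeze the blue tabs of the main catch fully together and, keeping them squeezed, swing the gate out towards you past its check stop to at least 75 degrees from closed. It springs back when let go, so finish while holding it there by the squeezed blue tabs; leave the other things on the table where they are.

Things in the scene. Friction and masses are not known exactly. Their poses are not given: they have to be found in the camera images.
- enclosure: Beam guard fixed to the table, front roughly to the robot: black breadboard 174 x 348 x 12 mm with walls up to z = 0.116, open on top, amber gate in front. Origin on the table; x points away from the robot into the guard, y left along its front. Walls: x -0.057 to 0.059, y -0.117 to 0.164; laser head (74 mm high) outside the right wall. Only the shutter cap and catches are higher than 116 mm.
- shutter (a joint): Beam shutter, a blade in guides on the outside of the right wall, moving straight down: 0 = up (beam open), 0.024 m = fully down on its stop (closed). Starts within 3 mm of up, stays where it is left, needs about 4 N to move.
- shutter_cap (a point): Centre of the top face of the shutter's yellow push cap with black ribs (34 mm along the guard's x, 17 mm along its y, 8 mm thick); moves with it. z = 0.150 when fully up, 0.126 when closed (cap just over the wall top).
- safety_catch (a joint): Red safety catch on the gate's top rail: a locking slide behind the bolt of the main catch, which cannot be squeezed until this is withdrawn. 0 = locked, 0.010 m = fully squeezed (bolt free from about 0.006). Starts locked, stays where it is put, about 4 N to move.
- safety_grip (a point): Midpoint of the two red tabs when fully squeezed, z = 0.138, axes like the guard's while the gate is closed. Tabs z 0.124 to 0.153, 16 mm wide (y), 6 mm thick, in front of and behind the rail: squeeze along x, fingers down from above, centred here. Rear tab fixed, outer face 11 mm off (+x); front tab slides, outer face 21 mm off (-x) when locked, 11 mm when squeezed (width 32 to 22 mm).
- main_catch (a joint): Blue main catch: steel bolt along the gate's top rail, drawn out of its keeper at the gate's left end. 0 = engaged, 0.010 m = fully squeezed (clear of the keeper from 0.0075). A spring returns it when let go (5 N at rest, 7.5 N fully squeezed).
- blue_tab: The moving tab of the main catch (the blue one nearer the gate's free, left end). The body's frame stands at the gate's hinge on the table, not at the tab.
- main_grip (a point): Midpoint of the two blue tabs when fully squeezed, z = 0.138; x goes through the gate into the guard, y along the gate to its free end. Tabs z 0.124 to 0.153, 18 mm wide (x), 6 mm thick: squeeze along y, fingers down from above, centred here. Hinge-side tab fixed, outer face 12.5 mm off (-y); other one slides, 22.5 mm off at rest, 12.5 squeezed (width 35 to 25). Red tabs 85 mm hingeward.
- gate (a joint): Gate, 178 mm long, z 0.028 to 0.114, hinged on a vertical axis at its right end. 0 = closed; positive swings the free left end towards the robot, anticlockwise from above; stop at 1.5 rad. A spring closes it (0.4 N at the blue tabs closed, 1.2 N wide). Check stop: a sprung plunger resists with up to 5 N at the tabs from 0.1 to 0.35 rad. Past it, the gate falls back if let go and rests ajar against it near 0.55 rad.
- gate_hinge (a point): Point on the gate's vertical hinge axis at z = 0.138, axes as for main_grip, which lies 130.5 mm from it along y.
- goggle_case: Bystander: moulded black goggle case 64 x 124 x 48 mm, left in front of the guard. Origin under its centre.
- tin: Bystander: round metal screw tin, 59 mm across, 23 mm high, far right. Origin under its centre.
- hub: Bystander: black USB hub 36 x 92 x 24 mm, right of the keyboard. Origin under its centre.
- desk_keyboard: Bystander: keyboard with mint keys 150 x 248 x 16 mm, in front of the monitor. Origin under its centre.
- sensor: Bystander: round black sensor head, 40 mm across, 15 mm high, between keyboard and guard. Origin under its centre.

How it is judged:
By the outcome, as a careful person would: the job done as asked, in the order asked, and still so for the second after the job is handed in, while the arm keeps its last pose, push and grip.
It also fails if it takes over 54 s, if anything falls off the work surface, if the arm or the gripper's body presses on something with over 40 N, if the wrist force passes 120 N, or if a joint passes its speed limit or range.

ROBOT

A 6-joint arm with a two-finger parallel gripper is mounted at the origin on a cart in front of the work surface, level with it; the furniture and walls round the work are solid. World frame = base frame: x ahead of the robot, y to its left, z up, the work surface at z = 0. Lengths are in m, angles in rad, forces in N, time in s.
With the tool pointing down it reaches from about 0.35 to 0.85 m from the base axis. Payload 8.1 kg.
Tool frame: the origin (TCP) lies at the centre of the arm's flange, where the gripper is bolted on; the fingertips stand 186 mm ahead of it and the grasp point (between the pads) lies 167 mm ahead of it; z points along the fingers, y is the line along which they close (so a half turn about z gives the same grasp; the last joint's range is limited). The gripper opens to 93 mm and grips with 3 to 60 N. Pads are 15 mm wide; open, the fingers measure 128 mm over their backs; the gripper's body (75 mm by 188 mm) begins 65 mm behind the grasp point.
Start: joints at [1.224, 0.13, 1.488, -0, 1.523, -0.085], TCP at [0.155, 0.58, 0.405] pointing down, gripper open.
Joint ranges: [-2.96, 2.96], [-0.89, 2.26], [0.02, 2.5], [-1.34, 4.48], [0, 2.73], [-2.66, 2.66]. Speed limits (rad/s): [2.39, 2.39, 2.79, 3.14, 3.14, 3.14].

INTERFACE

Orientations are given as a rotation vector (axis times angle).
In Python, from plant import robot gives the robot as it stands.
- The arm moves only by the tool apply_moves, never from a script. Its argument "series" is a list of rows, each a list of 2 entries, a list of its own where there are three numbers: the shift along the tool's x, y, z in mm, then the turn, a rotation vector about the tool's x, y, z in rad. A call has 1 to 12 rows; each row shifts and turns the commanded pose from where the row before left it, along the tool's axes as they then stand; what a row does not reach is not made up. A row lasts 1/12 s, in which the tool goes at most 41.7 mm and 7.16 degrees, less where a joint would pass 70% of its speed; a pose out of reach is approached as far as the arm can. A call is refused whole if a number of a shift passes 41.7 or a number of a turn 0.125, either way. A call with a gripper value outside its range is refused whole. "claw" is the opening, from 0 (shut) to 1 (fully open), set as the call begins (left out, the last holds). The fingers move at their own pace and stop on an object; "newtons" is the grip in N (left out, the last holds). Time passes only in rows, so rows that do not move let the fingers close. It gives the time, the measured TCP pose, the force, the opening and the grip force at its end, in the units of the state.
- robot.read_state(): the state, without advancing time (a new reading comes with each control period).
- robot.read_camera(name): name is "side" or "top" or "wrist"; returns (picture, depth): 420x560x3 uint8, blue, green, red; 420x560 float32, m along the optical axis (not along the pixel's ray), 0 where there is no reading.
- robot.calibration(name): a dict with "fx", "fy", "cx", "cy" (pixels), "extrinsics" (4x4, takes a point from world to camera coordinates). Camera axes: x right, y down, z forward; pixel columns grow to the right and rows downward; lengths in m; the calibration is good to about 2 mm. A picture is of the moment at which its call begins: read the wrist's pose just before it. calibration takes no time and is no camera call; for the wrist camera it gives the pose at the moment of the call.
- robot.close_job(): hands the job in; it is judged then, once.
The state is a dict: "t": time; "q": joint angles; "dq": joint speeds; "joint_torque": joint torques, N m; "tool_pos": TCP position; "orientation": TCP orientation; "force": force on the tool from outside, world axes, zero at the start; "wrist_torque": the same for the moment, N m; "opening": finger opening in m; "gripper_force": force on a finger pad.
Only numpy, scipy, OpenCV 4.12 (cv2) and the standard library are available. Lean on these libraries where they do the work, as an engineer would, in place of code of your own. Each camera call takes 0.05 s, during which the arm holds its last target. There are 200 camera calls.

## Working session

There is one attempt and no reset: what is moved stays moved. The work goes in short steps, Python scripts to look and compute and a tool call to move; the robot and the scene stay as the last step left them, time stands still between calls to the robot, and variables do not carry over. Pictures are saved under pics/ and viewed, at most 10 in all, crops included, and the job is handed in when it is done.

Besides the shell and the picture viewer there is one more tool, called after "Request:" as name(argument=value, ...) on one line, values as JSON. apply_moves: Moves the arm, as the interface text tells. Its arguments: {"type":"object","properties":{"series":{"type":"array"},"claw":{"type":"number"},"newtons":{"type":"number"}},"required":["series"]}

```bash
mkdir -p pics; ls; python3 - <<'E'
from plant import robot
import cv2,numpy as np
s=robot.read_state();print({k:np.round(v,3) for k,v in s.items()})
for n in("top","side","wrist"):
    c=robot.calibration(n);p,d=robot.read_camera(n);cv2.imwrite(f'pics/{n}0.png',p);np.savez(f'{n}0.npz',p=p,d=d,E=c['extrinsics'],K=[c['fx'],c['fy'],c['cx'],c['cy']])
    print(n,np.round(c['extrinsics'],3).tolist(),c['fx'],c['cx'],c['cy'])
E
```

```text
pics
{'t': np.float64(0.0), 'q': array([ 1.224,  0.131,  1.489, -0.   ,  1.523, -0.085]), 'dq': array([-0.   ,  0.001, -0.001, -0.   , -0.002, -0.001]), 'joint_torque': array([-3.0000e-03, -5.5985e+01, -4.9175e+01,  7.7000e-02,  3.6000e-02,
       -0.0000e+00]), 'tool_pos': array([0.155, 0.579, 0.404]), 'orientation': array([-4.100e-01, -3.114e+00,  3.000e-03]), 'force': array([ 0.286, -0.093,  0.055]), 'wrist_torque': array([-0.001, -0.004, -0.021]), 'gripper_force': np.float64(0.0), 'opening': np.float64(0.093)}
top [[-0.006, -1.0, 0.005, 0.092], [-0.996, 0.006, -0.094, 0.509], [0.094, -0.006, -0.996, 1.57], [0.0, 0.0, 0.0, 1.0]] 381.7359003910194 280.60067900780933 214.99354434756142
side [[0.9, -0.436, -0.004, -0.377], [-0.206, -0.416, -0.886, 0.257], [0.385, 0.798, -0.464, 0.927], [0.0, 0.0, 0.0, 1.0]] 379.8470409928974 278.4707779190754 213.31413401799838
wrist [[0.26, 0.966, -0.0, -0.6], [0.933, -0.251, 0.26, -0.029], [0.251, -0.068, -0.966, 0.39], [0.0, 0.0, 0.0, 1.0]] 303.54855432448727 276.7454956266015 211.40910028560737
```

View pics/top0.png

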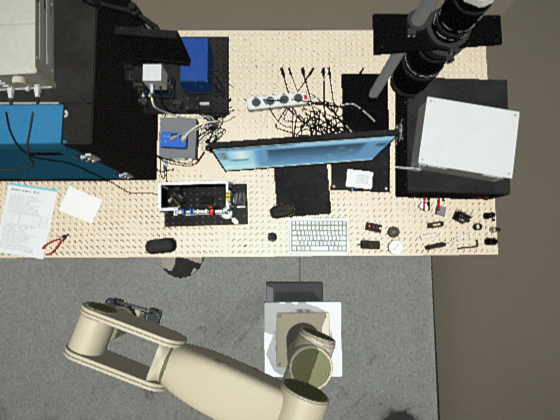

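View pics/wrist0.png

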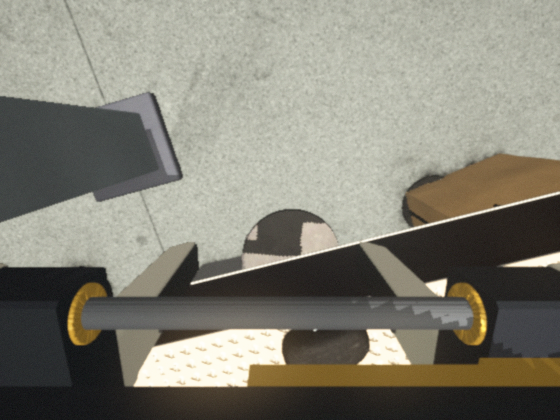

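```bash
cat > h.py <<'E'
import numpy as np,cv2
def world(u,v,K,E,z=None,d=None):
    r=np.array([(u-K[2])/K[0],(v-K[3])/K[1],1.]);R=E[:3,:3];o=-R.T@E[:3,3];w=R.T@r
    return o+w*(d if d is not None else (z-o[2])/w[2])
def proj(P,K,E):
    c=E[:3,:3]@np.array(P)+E[:3,3];return np.array([K[0]*c[0]/c[2]+K[2],K[1]*c[1]/c[2]+K[3]])
E
python3 - <<'E'
from h import *
t=np.load('top0.npz');s=np.load('side0.npz')
a=cv2.resize(t['p'][165:260,135:285],None,fx=5,fy=5,interpolation=cv2.INTER_CUBIC)
cv2.imwrite('pics/topc.png',a)
for u,v in[(160,183),(228,183),(166,222),(246,222),(160,246)]:
    print(u,v,world(u,v,t['K'],t['E'],z=.0).round(3),world(u,v,t['K'],t['E'],d=t['d'][v,u]).round(3))
E
```

```text
160 183 [0.652 0.602 0.   ] [0.631 0.566 0.116]
228 183 [0.651 0.312 0.   ] [0.631 0.298 0.108]
166 222 [0.485 0.573 0.   ] [0.485 0.571 0.007]
246 222 [0.483 0.235 0.   ] [0.482 0.234 0.013]
160 246 [0.384 0.596 0.   ] [0.384 0.581 0.048]
```

View pics/topc.png

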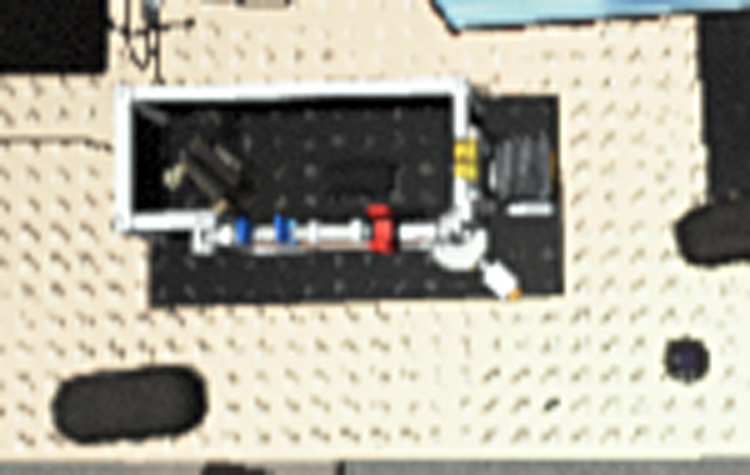

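View pics/side0.png

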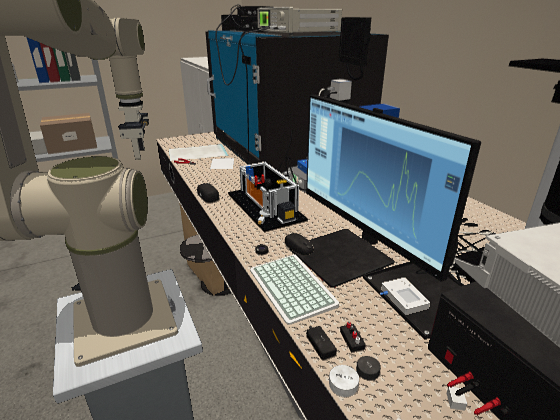

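Request:
apply_moves(series=[[[-20, -2, -4], [0, 0, 0]], [[-35, -4, -4], [0, 0, 0]], [[-35, -4, -4], [0, 0, 0]], [[-35, -4, -4], [0, 0, 0]], [[-35, -4, -4], [0, 0, 0]], [[-35, -4, -4], [0, 0, 0]], [[-35, -4, -4], [0, 0, 0]], [[-35, -4, -4], [0, 0, 0]], [[-35, -4, -4], [0, 0, 0]], [[-35, -4, -4], [0, 0, 0]], [[-35, -4, -3], [0, 0, 0]], [[-35, -2, -2], [0, 0, 0]]])

```text
t: 1.15
tool_pos: [0.5366, 0.4311, 0.4499]
orientation: [-0.41, -3.115, 0.0]
force: [0.3, 0.8, 0.2]
opening: 0.0932
gripper_force: 0.0
```

Request:
apply_moves(series=[[[-15, 0, 0], [0, 0, -0.1]], [[0, 0, 0], [0, 0, -0.1]], [[0, 0, 0], [0, 0, -0.086]], [[0, 0, 0], [0, 0, 0]], [[0, 0, 0], [0, 0, 0]]])

```text
t: 1.57
tool_pos: [0.5496, 0.4283, 0.4492]
orientation: [0.034, -3.141, 0.001]
force: [-1.4, 0.7, -0.7]
opening: 0.0931
gripper_force: 0.0
```

```bash
cat >> h.py <<'E'
from scipy.spatial.transform import Rotation as Ro
def pose(s):
    R=Ro.from_rotvec(s['orientation']).as_matrix();return np.array(s['tool_pos']),R
def yaw(R): return np.arctan2(-R[0,1],R[1,1])
def delta(s,P,psi):  # tool-frame shift mm, tool z turn (yaw psi = angle of tool y from world y)
    p,R=pose(s);d=(psi-yaw(R)+np.pi/2)%np.pi-np.pi/2
    print('p',p.round(4),'yaw',yaw(R).round(4),'tilt',R[:,2].round(4),'shift',(1000*R.T@(np.array(P)-p)).round(1),'turnz',-d.round(4),'q6',s['q'][5].round(2))
def snap(robot,n,tag):
    s=robot.read_state();c=robot.calibration(n);p,d=robot.read_camera(n)
    cv2.imwrite(f'pics/{tag}.png',p);np.savez(f'{tag}.npz',p=p,d=d,E=c['extrinsics'],K=[c['fx'],c['fy'],c['cx'],c['cy']]);return s
E
python3 - <<'E'
from h import *
from plant import robot
s=snap(robot,'wrist','w1');print(s['tool_pos'],yaw(pose(s)[1]),s['q'])
im=cv2.imread('pics/w1.png');cv2.imwrite('pics/w1b.png',cv2.resize(im,(800,600),interpolation=cv2.INTER_CUBIC))
E
```

```text
[0.54959445 0.42831981 0.4491901 ] 0.021348607458746987 [ 5.88462349e-01  3.84934006e-01  1.11029210e+00  2.09592070e-05
  1.64722689e+00 -1.00368083e+00]
```

View pics/w1b.png

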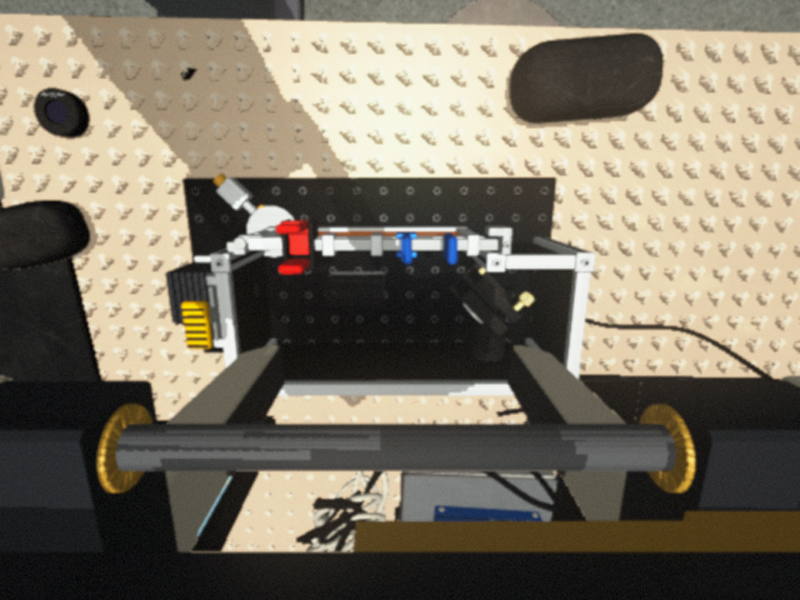

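```bash
cat > seg.py <<'E'
from h import *
def cloud(tag):
    t=np.load(tag+'.npz');p,d,K,E=t['p'],t['d'],t['K'],t['E']
    v,u=np.mgrid[0:420,0:560];c=np.stack([(u-K[2])/K[0]*d,(v-K[3])/K[1]*d,d],-1)
    return cv2.cvtColor(p,cv2.COLOR_BGR2HSV),(c-E[:3,3])@E[:3,:3]
def seg(tag):
    h,W=cloud(tag);out={}
    H,S,V=h[...,0].astype(int),h[...,1],h[...,2]
    for n,m in dict(yellow=(abs(H-26)<6)&(S>150)&(V>90),red=((H<5)|(H>175))&(S>150)&(V>60),blue=(abs(H-112)<9)&(S>140)&(V>60)).items():
        m=m.copy();m&=(W[...,2]>.115)&(W[...,2]<.17);m[330:]=0
        k,l,st,ce=cv2.connectedComponentsWithStats(m.astype(np.uint8))
        for i in range(1,k):
            if st[i,4]<15: continue
            P=W[l==i];zt=np.percentile(P[:,2],90);T=P[P[:,2]>zt-.004]
            r=cv2.minAreaRect((T[:,:2]*1000).astype(np.float32))
            print(n,st[i].tolist(),'z',zt.round(4),'top min',T.min(0).round(4)[:2],'max',T.max(0).round(4)[:2],'rect',np.round(r[0],1),np.round(r[1],1),round(r[2],1))
    return h,W
E
python3 - <<'E'
from seg import *
h,W=seg('w1')
# white frame back/left walls, fit
V=(h[...,2]>150)&(h[...,1]<40)&(abs(W[...,2]-.116)<.005)
V[330:]=0
P=W[V];print(len(P),P.min(0),P.max(0))
for (a,b,c,d) in[(150,190,150,168)]: pass
# front rail edge: gate rail points
g=V&(W[...,0]<.56)
Q=W[g]
for y0 in np.arange(.28,.6,.02):
    q=Q[abs(Q[:,1]-y0)<.01]
    if len(q)>5: print(y0.round(2),len(q),np.percentile(q[:,0],[5,50,95]).round(4))
# black breadboard edges
B=(h[...,2]<60)&(abs(W[...,2]-.012)<.006);B[330:]=0
Q=W[B]
for y0 in np.arange(.26,.58,.03):
    q=Q[abs(Q[:,1]-y0)<.005]
    if len(q)>5: print('bb',y0.round(2),q[:,0].min().round(4),q[:,0].max().round(4))
Q=Q[(Q[:,0]>.48)&(Q[:,0]<.52)]
for x0 in(.485,.49,.5,.51):
    q=Q[abs(Q[:,0]-x0)<.004];print(x0,q[:,1].min(),q[:,1].max())
E
```

```text
yellow [127, 211, 22, 33, 584] z 0.1503 top min [0.555  0.2842] max [0.588  0.3016] rect [571.5 292.8] [17.4 33. ] 89.8
red [193, 154, 24, 25, 400] z 0.1534 top min [0.502  0.3523] max [0.5077 0.3671] rect [504.8 359.7] [ 5.5 14.8] 1.6
red [195, 181, 22, 11, 198] z 0.1537 top min [0.5277 0.3525] max [0.5335 0.3673] rect [530.6 359.9] [14.8  5.8] 89.6
blue [277, 163, 14, 22, 185] z 0.1542 top min [0.5085 0.4328] max [0.5252 0.4378] rect [516.9 435.2] [16.7  4.7] 1.6
blue [311, 164, 9, 21, 150] z 0.154 top min [0.508 0.461] max [0.5246 0.4674] rect [516.3 464.2] [16.7  5.8] 4.3
3756 [0.51179874 0.28881933 0.11104112] [0.63963713 0.57337431 0.12096295]
0.3 311 [0.5288 0.5438 0.5579]
0.32 163 [0.5145 0.5186 0.5235]
0.34 128 [0.515  0.519  0.5232]
0.38 13 [0.5138 0.5143 0.5207]
0.4 6 [0.5138 0.514  0.5141]
0.46 9 [0.5124 0.5125 0.5158]
0.48 9 [0.5119 0.5121 0.5129]
0.5 185 [0.5226 0.5288 0.5352]
0.52 191 [0.5241 0.5283 0.5329]
0.54 189 [0.5236 0.5274 0.5325]
0.56 405 [0.5226 0.5328 0.5568]
0.58 71 [0.5218 0.5338 0.557 ]
bb 0.26 0.4756 0.5407
bb 0.29 0.4735 0.5127
bb 0.32 0.4729 0.6347
bb 0.35 0.4736 0.6332
bb 0.38 0.4718 0.6326
bb 0.41 0.4723 0.6322
bb 0.44 0.4743 0.6314
bb 0.47 0.475 0.6306
bb 0.5 0.4705 0.63
bb 0.53 0.4725 0.6006
bb 0.56 0.4758 0.7067
0.485 0.23186602615918722 0.5734230578004118
0.49 0.23186602615918722 0.5729684870803916
0.5 0.1221879990498334 0.5735218700195802
0.51 0.12905040018562702 0.5745037634818877
```

Request:
apply_moves(series=[[[0, 0, 5], [0, 0, 0.12]], [[0, 0, 5], [0, 0, 0.12]], [[0, 0, 5], [0, 0, 0.12]], [[0, 0, 5], [0, 0, 0.12]], [[0, 0, 5], [0, 0, 0.12]], [[0, 0, 5], [0, 0, 0.12]], [[0, 0, 5], [0, 0, 0.12]], [[0, 0, 5], [0, 0, 0.12]], [[0, 0, 5], [0, 0, 0.12]], [[0, 0, 5], [0, 0, 0.12]], [[0, 0, 5], [0, 0, 0.12]], [[0, 0, 5], [0, 0, 0.12]]], claw=0, newtons=10)

```text
t: 2.62
tool_pos: [0.5491, 0.4287, 0.3896]
orientation: [2.052, 2.378, 0.0]
force: [-0.1, -0.1, 0.5]
opening: 0.0176
gripper_force: 0.0
```

Request:
apply_moves(series=[[[0, 0, 0], [0, 0, 0.12]], [[0, 0, 0], [0, 0, 0]], [[0, 0, 0], [0, 0, 0]]])

```text
t: 2.87
tool_pos: [0.5493, 0.4286, 0.3898]
orientation: [-2.179, -2.263, -0.0]
force: [0.0, -1.2, 0.4]
opening: 0.001
gripper_force: 0.0
```

```bash
python3 -c "
from h import *
from plant import robot
s=robot.read_state();delta(s,[.5715,.2928,.366],-1.548);print(s['opening'])"
```

```text
p [0.5493 0.4286 0.3898] yaw -1.5331 tilt [ 0.  0. -1.] shift [-136.5   17.1   23.8] turnz 0.0149 q6 0.55
0.0010248354139453207
```

Request:
apply_moves(series=[[[-15, 3, 3], [0, 0, 0.015]], [[-25, 3, 4], [0, 0, 0]], [[-30, 3, 4], [0, 0, 0]], [[-30, 3, 4], [0, 0, 0]], [[-25, 3, 4], [0, 0, 0]], [[-11.5, 2, 4.8], [0, 0, 0]], [[0, 0, 0], [0, 0, 0]], [[0, 0, 0], [0, 0, 0]], [[0, 0, 0], [0, 0, 0]]])

```text
t: 3.62
tool_pos: [0.5694, 0.2935, 0.3664]
orientation: [-2.197, -2.245, -0.001]
force: [0.0, -0.5, 0.7]
opening: 0.0009
gripper_force: 0.0
```

```bash
python3 -c "
from h import *
from plant import robot
s=snap(robot,'wrist','w2');delta(s,[.5715,.2928,.312],-1.548);print(s['opening'])
from seg import *
seg('w2')"
```

```text
p [0.5694 0.2935 0.3664] yaw -1.5493 tilt [ 4.e-04  9.e-04 -1.e+00] shift [-0.8  2.1 54.4] turnz -0.0013 q6 0.37
0.0008708028316108127
yellow [258, 227, 48, 22, 648] z 0.15 top min [0.5557 0.2871] max [0.5887 0.3016] rect [572.2 294.4] [14.4 33. ] 89.6
red [173, 126, 58, 27, 1217] z 0.1536 top min [0.5026 0.3517] max [0.5339 0.3671] rect [518.3 359.1] [31.3 15.4] 1.2
blue [175, 0, 43, 35, 843] z 0.1532 top min [0.5091 0.4313] max [0.526 0.436] rect [517.6 433.4] [16.8  4. ] 4.3
```

View pics/w2.png

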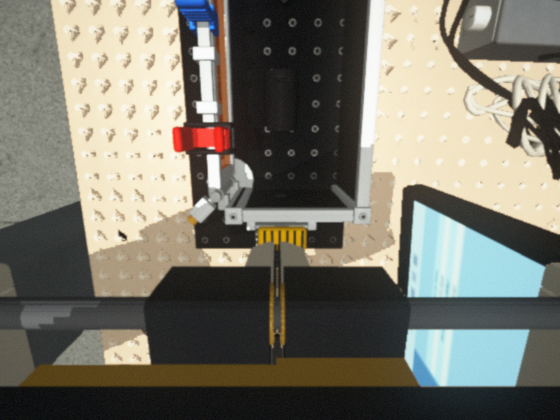

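Request:
apply_moves(series=[[[-0.8, 2, 12], [0, 0, 0]], [[0, 0, 12], [0, 0, 0]], [[0, 0, 4], [0, 0, 0]], [[0, 0, 4], [0, 0, 0]], [[0, 0, 4], [0, 0, 0]], [[0, 0, 4], [0, 0, 0]], [[0, 0, 4], [0, 0, 0]], [[0, 0, 4], [0, 0, 0]], [[0, 0, 2], [0, 0, 0]], [[0, 0, 2], [0, 0, 0]], [[0, 0, 0], [0, 0, 0]], [[0, 0, 0], [0, 0, 0]]])

```text
t: 4.67
tool_pos: [0.5717, 0.2913, 0.3137]
orientation: [2.199, 2.243, -0.0]
force: [1.2, 0.4, -0.9]
opening: 0.0006
gripper_force: 0.0
```

Request:
apply_moves(series=[[[0, 0, 1], [0, 0, 0]], [[0, 0, 1], [0, 0, 0]], [[0, 0, 1], [0, 0, 0]], [[0, 0, 0], [0, 0, 0]], [[0, 0, 0], [0, 0, 0]]])

```text
t: 5.08
tool_pos: [0.5718, 0.2912, 0.3123]
orientation: [2.199, 2.243, 0.001]
force: [-3.8, -3.1, 8.6]
opening: 0.0004
gripper_force: 4.7
```

Request:
apply_moves(series=[[[0, 0, 1.5], [0, 0, 0]], [[0, 0, 0], [0, 0, 0]], [[0, 0, 0], [0, 0, 0]]])

```text
t: 5.33
tool_pos: [0.5718, 0.2912, 0.3121]
orientation: [2.199, 2.242, 0.001]
force: [-8.3, -5.4, 17.5]
opening: 0.0004
gripper_force: 8.7
```

Request:
apply_moves(series=[[[0, 0, -5], [0, 0, 0]], [[0, 0, -15], [0, 0, 0]], [[0, 0, -25], [0, 0, 0]], [[0, 0, -13], [0, 0, 0]], [[20, -15, 0], [0, 0, 0]], [[25, -20, 0], [0, 0, 0]], [[20, -12, 0], [0, 0, 0]], [[0, 0, 0], [0, 0, 0]], [[0, 0, 0], [0, 0, 0]], [[0, 0, 0], [0, 0, 0]]], claw=0.52)

```text
t: 6.17
tool_pos: [0.5235, 0.3553, 0.3674]
orientation: [2.198, 2.243, 0.0]
force: [0.6, 0.6, -1.0]
opening: 0.0481
gripper_force: 0.0
```

```bash
python3 -c "
from h import *
from plant import robot
s=snap(robot,'wrist','w3');delta(s,[.5228,.3598,.305],-1.548);print(s['opening'])
t=snap(robot,'top','t3')
from seg import *
seg('w3');seg('t3')
h,W=cloud('t3')
P=W[(abs(h[...,0].astype(int)-26)<6)&(h[...,1]>120)&(abs(W[...,0]-.5715)<.02)&(abs(W[...,1]-.2928)<.012)]
print(len(P),np.median(P,axis=0) if len(P) else 0)
"
```

```text
p [0.5235 0.3553 0.3674] yaw -1.5505 tilt [ 5.e-04 -4.e-04 -1.e+00] shift [ 4.6 -0.7 62.3] turnz -0.0025 q6 0.5
0.04810531599112146
yellow [315, 290, 11, 7, 55] z 0.1267 top min [0.5554 0.2971] max [0.5636 0.3018] rect [559.4 299.5] [8.1 4.5] 2.2
red [245, 212, 35, 33, 703] z 0.1533 top min [0.5019 0.3512] max [0.5075 0.3672] rect [504.7 359.2] [16.   5.6] 89.9
red [283, 213, 11, 31, 276] z 0.1539 top min [0.5277 0.3526] max [0.5335 0.3677] rect [530.6 360.2] [ 5.5 15. ] 2.2
blue [255, 60, 30, 19, 430] z 0.1541 top min [0.5079 0.4611] max [0.5252 0.467 ] rect [516.5 464. ] [17.3  5.7] 1.1
blue [255, 108, 29, 21, 373] z 0.154 top min [0.5079 0.4326] max [0.5254 0.4382] rect [516.6 435.4] [17.4  5.4] 1.2
yellow [228, 194, 3, 7, 21] z 0.13 top min [0.564 0.287] max [0.5834 0.295 ] rect [573.8 290.9] [19.4  8. ] 0.7
30 [0.57173124 0.29209428 0.12568488]
```

Request:
apply_moves(series=[[[4.6, -0.7, 12], [0, 0, 0]], [[0, 0, 15], [0, 0, 0]], [[0, 0, 15], [0, 0, 0]], [[0, 0, 12], [0, 0, 0]], [[0, 0, 6], [0, 0, 0]], [[0, 0, 0], [0, 0, 0]], [[0, 0, 0], [0, 0, 0]], [[0, 0, 0], [0, 0, 0]]])

```text
t: 6.93
tool_pos: [0.5228, 0.3603, 0.3084]
orientation: [2.199, 2.243, 0.002]
force: [-0.4, -0.3, -0.1]
opening: 0.0482
gripper_force: 0.0
```

Request:
apply_moves(series=[[[0, 0, 0], [0, 0, 0]], [[0, 0, 0], [0, 0, 0]], [[0, 0, 0], [0, 0, 0]], [[0, 0, 0], [0, 0, 0]], [[0, 0, 0], [0, 0, 0]], [[0, 0, 0], [0, 0, 0]], [[0, 0, 0], [0, 0, 0]], [[0, 0, 0], [0, 0, 0]]], claw=0.1, newtons=20)

```text
t: 7.6
tool_pos: [0.5231, 0.3604, 0.3081]
orientation: [2.199, 2.243, 0.004]
force: [4.9, 3.1, 1.0]
opening: 0.0208
gripper_force: 34.8
```

Request:
apply_moves(series=[[[0, 0, 0], [0, 0, 0]], [[0, 0, 0], [0, 0, 0]], [[0, 0, 0], [0, 0, 0]], [[0, 0, -10], [0, 0, 0]], [[0, 0, -20], [0, 0, 0]], [[0, 0, -25], [0, 0, 0]], [[0, 0, -15], [0, 0, 0]], [[25, 0, 0], [0, 0, 0]], [[35, 0, 0], [0, 0, 0]], [[25, 0, 0], [0, 0, 0]], [[0, 0, 0], [0, 0, 0]]], claw=0.54)

```text
t: 8.52
tool_pos: [0.5196, 0.4488, 0.3776]
orientation: [-2.195, -2.246, -0.001]
force: [0.3, 0.9, -0.0]
opening: 0.0502
gripper_force: 0.0
```

Request:
apply_moves(series=[[[0, 0, 0], [0, 0, -0.12]], [[0, 0, 0], [0, 0, -0.12]], [[0, 0, 0], [0, 0, -0.12]], [[0, 0, 0], [0, 0, -0.12]], [[0, 0, 0], [0, 0, -0.12]], [[0, 0, 0], [0, 0, -0.12]], [[0, 0, 0], [0, 0, -0.12]], [[0, 0, 0], [0, 0, -0.12]], [[0, 0, 0], [0, 0, -0.12]], [[0, 0, 0], [0, 0, -0.12]], [[0, 0, 0], [0, 0, -0.12]], [[0, 0, 0], [0, 0, -0.12]]])

```text
t: 9.52
tool_pos: [0.5209, 0.4446, 0.3777]
orientation: [-0.165, -3.137, 0.001]
force: [0.2, -0.2, 0.7]
opening: 0.0501
gripper_force: 0.0
```

Request:
apply_moves(series=[[[0, 0, 0], [0, 0, -0.12]], [[0, 0, 0], [0, 0, -0.013]], [[0, 0, 0], [0, 0, 0]], [[0, 0, 0], [0, 0, 0]]])

```text
t: 9.85
tool_pos: [0.5208, 0.4449, 0.3776]
orientation: [0.028, -3.141, 0.0]
force: [0.2, -0.5, 0.3]
opening: 0.0503
gripper_force: 0.0
```

```bash
python3 -c "
from h import *
from plant import robot
s=snap(robot,'wrist','w4');delta(s,[.5167,.4448,.308],.023);print(s['opening'],s['q'].round(2))
from seg import *
seg('w4')
"
```

```text
p [0.5208 0.4449 0.3776] yaw 0.0181 tilt [-0.e+00 -2.e-04 -1.e+00] shift [ 4.1 -0.  69.6] turnz -0.0049 q6 -0.96
0.050290412832500284 [ 0.63  0.37  1.26 -0.    1.51 -0.96]
yellow [82, 258, 24, 9, 165] z 0.1267 top min [0.5548 0.2842] max [0.5613 0.3016] rect [557.6 293. ] [17.5  6.2] 85.7
red [145, 209, 35, 40, 984] z 0.1534 top min [0.5114 0.3512] max [0.533  0.3676] rect [522.3 359.4] [21.7 16.1] 1.0
blue [256, 206, 18, 35, 396] z 0.1537 top min [0.5081 0.4325] max [0.5253 0.4377] rect [516.7 435.1] [17.2  5.1] 0.4
blue [297, 209, 12, 32, 275] z 0.1539 top min [0.5074 0.4609] max [0.5246 0.4672] rect [516. 464.] [17.2  5.8] 2.3
```

View pics/w4.png

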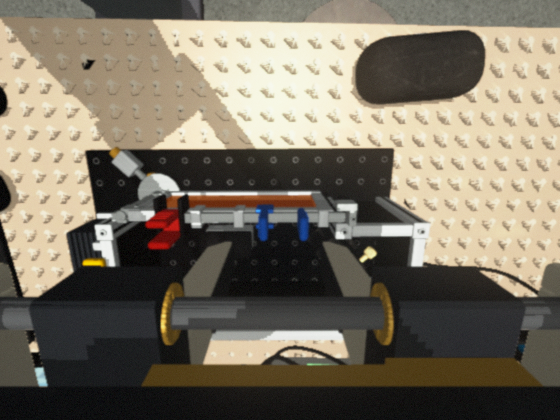

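Request:
apply_moves(series=[[[4.1, 0, 12], [0, 0, -0.005]], [[0, 0, 18], [0, 0, 0]], [[0, 0, 18], [0, 0, 0]], [[0, 0, 14], [0, 0, 0]], [[0, 0, 8], [0, 0, 0]], [[0, 0, 0], [0, 0, 0]], [[0, 0, 0], [0, 0, 0]], [[0, 0, 0], [0, 0, 0]]])

```text
t: 10.57
tool_pos: [0.517, 0.4451, 0.3083]
orientation: [-0.041, 3.14, 0.001]
force: [0.4, -0.2, 4.7]
opening: 0.0503
gripper_force: 2.0
```

Request:
apply_moves(series=[[[0, 0, 0], [0, 0, 0]], [[0, 0, 0], [0, 0, 0]], [[0, 0, 0], [0, 0, 0]], [[0, 0, 0], [0, 0, 0]], [[0, 0, 0], [0, 0, 0]], [[0, 0, 0], [0, 0, 0]], [[0, 0, 0], [0, 0, 0]], [[0, 0, 0], [0, 0, 0]]], claw=0.1, newtons=35)

```text
t: 11.23
tool_pos: [0.517, 0.4445, 0.3082]
orientation: [-0.041, 3.141, -0.001]
force: [-0.9, -4.8, 8.3]
opening: 0.0247
gripper_force: 36.4
```

Request:
apply_moves(series=[[[0, 0, -1], [0, 0, 0]], [[0, 0, 0], [0, 0, 0]], [[6.5, -0.16, 0], [0, 0, -0.05]], [[6.5, -0.16, 0], [0, 0, -0.05]], [[0, 0, 0], [0, 0, 0]]])

```text
t: 11.65
tool_pos: [0.5033, 0.4435, 0.3083]
orientation: [0.204, -3.135, 0.002]
force: [1.4, -4.9, 1.9]
opening: 0.0243
gripper_force: 36.4
```

```bash
cat > arc.py <<'E'
from h import *
from plant import robot
s=robot.read_state();p,R=pose(s);H=np.array([.5197,.3143]);v=p[:2]-H
print('r',np.hypot(*v)*1000,'gate angle',np.arctan2(-v[0],v[1])-.023,'yaw-.023',yaw(R)-.023,p,'F',s['force'].round(1),'op',s['opening'].round(4),s['gripper_force'].round(1),s['q'].round(2))
E
python3 arc.py
```

```text
Traceback (most recent call last):
  File "arc.py", line 4, in <module>
    print('r',np.hypot(*v)*1000,'gate angle',np.arctan2(-v[0],v[1])-.023,'yaw-.023',yaw(R)-.023,p,'F',s['force'].round(1),'op',s['opening'].round(4),s['gripper_force'].round(1),s['q'].round(2))
                                                                                                                               ^^^^^^^^^^^^^^^^^^
AttributeError: 'float' object has no attribute 'round'
```

Request:
apply_moves(series=[[[6.5, -0.16, 0], [0, 0, -0.05]], [[6.5, -0.16, 0], [0, 0, -0.05]], [[6.5, -0.16, 0], [0, 0, -0.05]], [[6.5, -0.16, 0], [0, 0, -0.05]], [[6.5, -0.16, 0], [0, 0, -0.05]], [[6.5, -0.16, 0], [0, 0, -0.05]], [[6.5, -0.16, 0], [0, 0, -0.05]], [[6.5, -0.16, 0], [0, 0, -0.05]], [[0, 0, 0], [0, 0, 0]]])

```text
t: 12.4
tool_pos: [0.4543, 0.4266, 0.3083]
orientation: [0.823, -3.031, 0.002]
force: [0.3, -5.5, 2.3]
opening: 0.0246
gripper_force: 37.0
```

```bash
sed -i "s/s\['force'\].round(1)/np.round(s['force'],1)/;s/s\['opening'\].round(4)/s['opening']/;s/s\['gripper_force'\].round(1)/s['gripper_force']/" arc.py; python3 arc.py
```

```text
r 129.9658751159716 gate angle 0.5039552602843378 yaw-.023 0.5070352818379221 [0.45433964 0.426635   0.30830773] F [ 0.3 -5.5  2.3] op 0.024595333501490894 37.0160773844691 [ 0.67  0.25  1.53 -0.    1.36 -1.43]
```

Request:
apply_moves(series=[[[6.5, -0.16, 0], [0, 0, -0.05]], [[6.5, -0.16, 0], [0, 0, -0.05]], [[6.5, -0.16, 0], [0, 0, -0.05]], [[6.5, -0.16, 0], [0, 0, -0.05]], [[6.5, -0.16, 0], [0, 0, -0.05]], [[6.5, -0.16, 0], [0, 0, -0.05]], [[6.5, -0.16, 0], [0, 0, -0.05]], [[6.5, -0.16, 0], [0, 0, -0.05]], [[6.5, -0.16, 0], [0, 0, -0.05]], [[6.5, -0.16, 0], [0, 0, -0.05]], [[0, 0, 0], [0, 0, 0]]])

```text
t: 13.32
tool_pos: [0.4087, 0.3816, 0.3083]
orientation: [1.546, -2.735, 0.001]
force: [2.4, -2.4, -0.3]
opening: 0.0242
gripper_force: 37.0
```

```bash
python3 arc.py
```

```text
r 129.7528403986045 gate angle 1.002892616652029 yaw-.023 1.0059089734558357 [0.40873833 0.38155554 0.30830304] F [ 2.4 -2.4 -0.3] op 0.02424380232091475 36.961323395662475 [ 0.66  0.09  1.71 -0.    1.34 -1.94]
```

Request:
apply_moves(series=[[[6.5, -0.16, 0], [0, 0, -0.05]], [[6.5, -0.16, 0], [0, 0, -0.05]], [[6.5, -0.16, 0], [0, 0, -0.05]], [[6.5, -0.16, 0], [0, 0, -0.05]], [[6.5, -0.16, 0], [0, 0, -0.05]], [[6.5, -0.16, 0], [0, 0, -0.05]], [[6.5, -0.16, 0], [0, 0, -0.05]], [[6.5, -0.16, 0], [0, 0, -0.05]], [[0, 0, 0], [0, 0, 0]], [[0, 0, 0], [0, 0, 0]], [[0, 0, 0], [0, 0, 0]]])

```text
t: 14.23
tool_pos: [0.3915, 0.3339, 0.3083]
orientation: [2.053, -2.378, -0.0]
force: [0.7, -1.6, 1.5]
opening: 0.0244
gripper_force: 37.5
```

```bash
python3 arc.py; python3 -c "
from h import *
from plant import robot
snap(robot,'top','t5');im=snap(robot,'wrist','w5')
a=cv2.resize(cv2.imread('pics/t5.png')[165:265,135:285],(750,500));cv2.imwrite('pics/t5c.png',a)
from seg import *
seg('t5');seg('w5')"
```

```text
r 129.67171451427038 gate angle 1.3957806492053837 yaw-.023 1.401579027807934 [0.39152368 0.3339363  0.30834361] F [ 0.7 -1.6  1.5] op 0.024445244856092917 37.46096816656063 [ 0.61 -0.03  1.84  0.    1.34 -2.39]
yellow [228, 194, 3, 7, 20] z 0.1293 top min [0.5604 0.2871] max [0.584  0.2953] rect [572.3 291.1] [ 8.  23.5] 88.8
red [88, 242, 56, 42, 1247] z 0.1534 top min [0.4663 0.3134] max [0.4821 0.3211] rect [474.1 316.9] [ 6.4 15.5] 77.1
red [94, 287, 11, 10, 20] z 0.1516 top min [0.4818 0.3289] max [0.4842 0.3298] rect [483.  329.5] [2.6 0.3] 19.3
blue [252, 239, 21, 56, 726] z 0.1538 top min [0.3966 0.3237] max [0.4041 0.3402] rect [400.3 331.9] [16.9  5.6] 81.0
blue [290, 245, 12, 52, 516] z 0.1541 top min [0.3781 0.327 ] max [0.3848 0.3443] rect [381.7 335.6] [17.5  5.6] 83.5
```

View pics/w5.png

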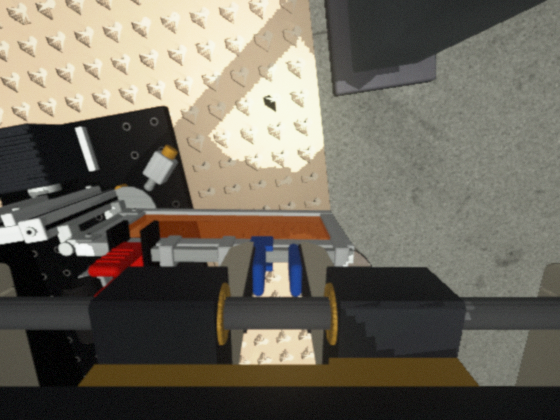

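View pics/t5c.png

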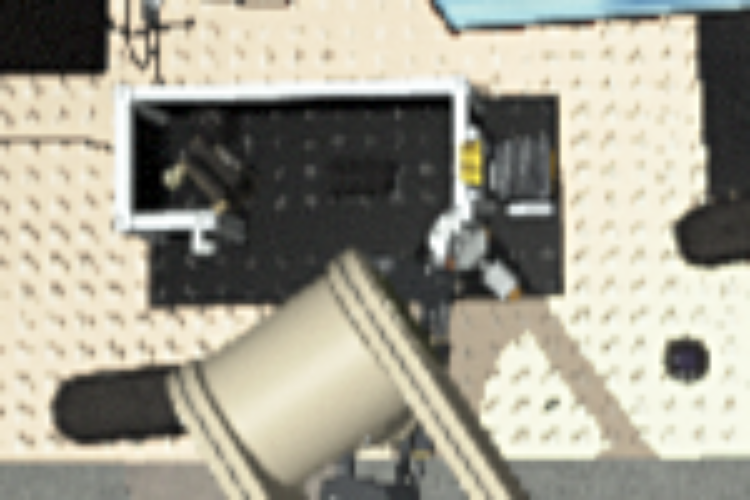

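The pictures show the gate at about 80°, held by the fully squeezed blue tabs. The shutter is closed and the red tabs are in.

```bash
python3 -c "
from plant import robot
print(robot.close_job())"
```

```text
the job is handed in; nothing more can be done
None
```

The job is handed in after about 14 s: the shutter is down on its stop, the red catch is squeezed in, and the gate is held open at about 80° by the fully squeezed blue tabs; I touched nothing else on the table.

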